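# Put the leftover components back in their bins

### The arm

A 7-joint arm with a two-finger parallel gripper is mounted at the origin on the work surface. World frame = base frame: x ahead of the robot, y to its left, z up, the work surface at z = 0. Lengths are in m, angles in rad, forces in N, time in s.
With the tool pointing down it reaches from about 0.425 to 1.025 m from the base axis. Payload 3.6 kg.
Tool frame: the origin (TCP) lies on the mounting face of the last link; the fingertips stand 173 mm ahead of it and the grasp point (between the pads) lies 155 mm ahead of it (r.grip_point_offset is the distance from the TCP to the grasp point, in m); z points along the fingers, y is the line along which they close (so a half turn about z gives the same grasp; the last joint's range is limited). The gripper opens to 85 mm and grips with 20 to 120 N. Pads are 22 mm wide; open, the fingers measure 114 mm over their backs; the gripper's body (76 mm by 85 mm) begins 54 mm behind the grasp point. The pads swing forward as they close: fully open they stand 13 mm farther back than shut.
Start: joints at [1.099, 0.591, 0.048, 1.609, -0.033, 0.943, -0.034], TCP at [0.268, -0.674, 0.405] pointing down, gripper open.
Joint ranges: [-2.69, 2.69], [-0.47, 2.24], [-1.27, 1.36], [0.19, 2.51], [-1.53, 4.68], [0.08, 2.07], [-3.09, 3.09]. Speed limits (rad/s): [2.57, 2.57, 3.14, 3.14, 3.14, 3.14, 3.14].

### API

Orientations are given as a unit quaternion [w, x, y, z].
In Python, from rig import r gives the robot as it stands. Calls block until the motion is done:
- r.move_to(position, orientation): joint-space move of the TCP to a pose.
- r.servo_line(position, v=0.15, attitude=None, until_force=None): straight line of the TCP; attitude=None keeps the orientation; v is the mean speed in m/s. With until_force (N) it stops when the force on the tool has changed by that much, and returns True; else False.
- r.set_joints(angles): joint-space move.
- r.let_go() and r.close(f_grip=None): open the fingers fully, or close them until they stop; f_grip is the grip in N (None keeps the last).
- r.dwell(seconds).
- r.inverse_kinematics(position, orientation): joint angles nearest the present ones, or None.
- r.get_obs(): the state.
- r.read_camera(name): name is "scene" or "side" or "wrist"; returns a dict with "image" (480x640x3 uint8, red, green, blue), "range_z" (480x640 float32, m along the optical axis (not along the pixel's ray), 0 where there is no reading), "fx", "fy", "cx", "cy" (pixels), "xyz" and "rotation" of the camera in the world. Camera axes: x right, y down, z forward; pixel columns grow to the right and rows downward; lengths in m; the calibration is good to about 2 mm. The wrist camera is an equidistant fisheye: a pixel r from the principal point sees the ray r / f radians off the axis. A picture is of the moment at which its call begins.
A pose or a line that the arm cannot do raises r.PlanningError and nothing moves.
- r.sign_off(): hands the job in; it is judged then, once.
Trained networks look in a picture, given as the dict that the camera call returned (one of the last four; its "shot" number tells which), for a name from the list of things; names that differ only in an ending like _2 or _b are one class to them, and where a whole thing is asked for, a point or a joint stands for the part that bears it (a point fixed in the world has none). Each returns a list of dicts, best first, with "p" (0 to 1); they miss things now and then, are a little off and sometimes report something else, mostly with a low value. They report only what shows in the picture. A call takes as long as a camera call. They do not tell look-alikes from the thing itself.
- r.silhouettes(name, picture): "region" (480x640 bool, what is visible of it) and "extent" ([left, top, right, bottom] in pixels, round what is visible of it).
- r.spot_point(name, picture): "centre" ([column, row] in pixels: a listed point, or the origin of a listed thing).
The state is a dict: "clock": time; "q": joint angles; "qvel": joint speeds; "effort": joint torques, N m; "position": TCP position; "eef_rot": TCP orientation; "contact_force": force on the tool from outside, world axes, zero at the start; "torque": the same for the moment, N m; "gripper_width": finger opening in m; "finger_force": force on a finger pad.
Only numpy, scipy, OpenCV 4.12 (cv2) and the standard library are available. Lean on these libraries where they do the work, as an engineer would, in place of code of your own. Each camera call takes 0.05 s, during which the arm holds its last target. There are 200 camera calls.

### The job

The job on this bench is finished and four components are left over on the mat: a large capacitor, a small capacitor, a heat sink and a toroidal choke. Put each one back in the blue bin that already holds its own kind and size, set down (not dropped) upright on the bin floor beside the stock. Leave the flux bottle and the screw dish, which stand among them, where they are.

Things in the scene. Friction and masses are not known exactly. Their poses are not given: they have to be found in the camera images.
- large_cap_center (a point): Large electrolytic capacitor: plain cylinder with black sleeve, diameter 35 mm, body 50 mm high, 75 g, standing upright on its closed end; the top is a flat brown disc with two small pins that stick up 5 mm. The point is at the centre of the body, half-way up; z is the axis, up.
- small_cap_center (a point): Small electrolytic capacitor: plain cylinder with black sleeve, diameter 22 mm, body 30 mm high, 20 g, standing upright on its closed end; the top is a flat brown disc with two small pins that stick up 5 mm. The point is at the centre of the body, half-way up; z is the axis, up.
- heat_sink_center (a point): Extruded aluminium heat sink standing on its base plate with eight upright fins: 45 mm long (x, along the fins) x 40 mm wide (y, over the outer fins) x 30 mm high, 70 g. It may be gripped over the outer fins or over the fin ends. The point is at its centre, half-way up; z up.
- choke_center (a point): Toroidal choke lying flat: dark ring wound with copper wire, 44 mm across outside (round), 20 mm high, bore about 16 mm, 65 g. The point is at its centre, half-way up; z up.
- bin_large_bay (a point): Fixed blue bin, 150 x 126 mm outside, walls 3 mm; sides and back 45 mm high, raked down to a 24 mm lip at the end nearest the robot. Holds two large capacitors (diameter 35, 50 mm high). Point: on the inner floor (3 mm above the table), in the middle of the free space between stock and lip; x points to the back wall, y across, z up. Free from the point: 48 mm to the lip, 56 mm to the stock, 60 mm to each side.
- bin_small_bay (a point): Fixed blue bin, 150 x 126 mm outside, walls 3 mm; sides and back 45 mm high, raked down to a 24 mm lip at the end nearest the robot. Holds six small capacitors (diameter 22, 30 mm high). Point: on the inner floor (3 mm above the table), in the middle of the free space between stock and lip; x points to the back wall, y across, z up. Free from the point: 48 mm to the lip, 43 mm to the stock, 60 mm to each side.
- bin_sink_bay (a point): Fixed blue bin, 150 x 126 mm outside, walls 3 mm; sides and back 45 mm high, raked down to a 24 mm lip at the end nearest the robot. Holds two heat sinks (30 mm high). Point: on the inner floor (3 mm above the table), in the middle of the free space between stock and lip; x points to the back wall, y across, z up. Free from the point: 48 mm to the lip, 48 mm to the stock, 60 mm to each side.
- bin_choke_bay (a point): Fixed blue bin, 150 x 126 mm outside, walls 3 mm; sides and back 45 mm high, raked down to a 24 mm lip at the end nearest the robot. Holds two chokes (20 mm high). Point: on the inner floor (3 mm above the table), in the middle of the free space between stock and lip; x points to the back wall, y across, z up. Free from the point: 48 mm to the lip, 48 mm to the stock, 60 mm to each side.
- flux_bottle_center (a point): Bystander to leave alone: small cream flux bottle with a black nozzle, standing, diameter 36 mm, 98 mm high in all, 75 g, loose. The point is on its axis 45 mm above the table; z up.
- screw_dish_center (a point): Bystander to leave alone: round steel dish holding small dark screws, 55 mm across the rim, 18 mm high, 110 g, loose. The point is on its axis 9 mm above the table; z up.
Things that resemble listed ones, but are neither listed nor needed, are in the scene too. Leave any purple look-alike of the part that bears small_cap_center alone.

How it is judged:
By the outcome, as a careful person would: the job done as asked, in the order asked, and still so for the second after the job is handed in, with the robot touching nothing.
It also fails if it takes over 128 s, if anything falls off the work surface, if the arm or the gripper's body presses on something with over 40 N, if the wrist force passes 120 N, or if a joint passes its speed limit or range.

## Working session

There is one attempt and no reset: what is moved stays moved. The work goes in short steps, each a Python script; the robot and the scene stay as the last script left them, time stands still between calls to the robot, and variables do not carry over. Pictures are saved under pics/ and viewed, at most 14 in all, crops included, and the job is handed in when it is done.

```bash
ls; mkdir -p pics; python3 - <<'E'
from rig import r
import cv2
o=r.get_obs(); print(o['clock'],o['position'],o['eef_rot'],o['gripper_width'],r.grip_point_offset)
for n in ['scene','side']:
    c=r.read_camera(n); cv2.imwrite(f'pics/{n}0.png',c['image'][:,:,::-1]); print(n,c['xyz'],c['rotation'],c['fx'])
E
```

```text
pics
0.0 [ 0.26798522 -0.67317267  0.40351558] [-1.10909987e-03  9.82105633e-01  1.88327438e-01 -2.68842979e-04] 0.08521191046700761 0.1547
scene [ 0.99358252 -0.3878422   1.01263691] [-0.25495855  0.86900802  0.40539723 -0.1243957 ] 571.1902512389288
side [0.10700922 0.49410307 0.53744252] [ 0.14474312 -0.31463289  0.83855978 -0.42056281] 474.08291592973956
```

View pics/scene0.png

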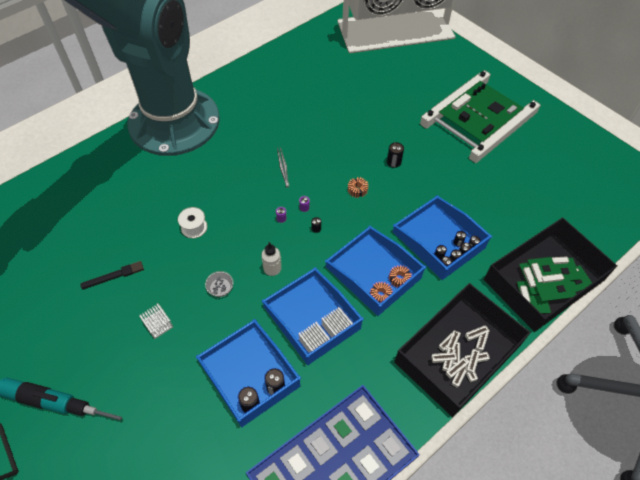

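View pics/side0.png

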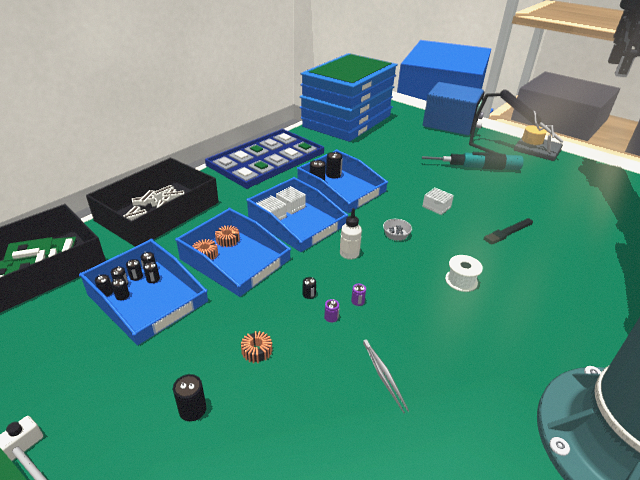

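Scene view: large capacitor (396,154); small black capacitor (317,224) with purple look-alikes at (281,214) and (304,203); loose choke (358,187); loose heat sink (156,320); flux bottle (271,260); screw dish (219,285). Bins: large (248,372), heat sinks (312,315), chokes (375,270), small caps (441,236). Things that could be confused with the targets: stock caps (248,397)/(274,379), stock chokes (381,291)/(400,274), stock sinks (312,335)/(336,320), the purple caps. The side view agrees.

```bash
cat > h.py <<'E'
import numpy as np, cv2
from scipy.spatial.transform import Rotation as R
def rot(q): return R.from_quat(np.roll(q,-1)).as_matrix() if np.size(q)==4 else np.array(q)
def cloud(c):
    v,u=np.mgrid[:480,:640]; z=c['range_z']
    p=np.stack([(u-c['cx'])/c['fx']*z,(v-c['cy'])/c['fy']*z,z],-1)
    w=p@rot(c['rotation']).T+c['xyz']; w[z==0]=np.nan; return w
def ray(c,px,h):
    d=rot(c['rotation'])@[(px[0]-c['cx'])/c['fx'],(px[1]-c['cy'])/c['fy'],1]
    return c['xyz']+d*(h-c['xyz'][2])/d[2]
E
python3 - <<'E'
from rig import r
from h import *
np.set_printoptions(precision=4,suppress=True)
c=r.read_camera('scene'); W=cloud(c); im=c['image'].astype(int)
H=dict(large_cap=.05,small_cap=.03,heat_sink=.03,choke=.02,flux_bottle=.09,screw_dish=.018)
for n,h in H.items():
    for d in r.silhouettes(n+'_center',c)[:9]:
        P=W[d['region']]; P=P[np.isfinite(P[:,0])]
        T=P[abs(P[:,2]-h)<.006]
        if len(T)<5: T=P
        (cx,cy),wh,a=cv2.minAreaRect(T[:,:2].astype(np.float32))
        print(n,round(d['p'],2),d['extent'],'zmax %.3f'%np.nanpercentile(P[:,2],95),'ctr',np.round([cx,cy],4),'wh',np.round(wh,3),round(a,1))
    for s in r.spot_point(n+'_center',c)[:6]: print('   spot',round(s['p'],2),np.round(s['centre']),ray(c,s['centre'],.045 if 'flux' in n else h/2))
for b in ['large','small','sink','choke']:
    for s in r.spot_point(f'bin_{b}_bay',c)[:2]: print(b,round(s['p'],2),s['centre'],ray(c,s['centre'],.003))
m=((im[...,2]>90)&(im[...,2]>im[...,1]*1.4)&(im[...,0]<90)).astype(np.uint8)
m=cv2.morphologyEx(m,cv2.MORPH_CLOSE,np.ones((3,3)))
n,l,st,ce=cv2.connectedComponentsWithStats(m)
for i in range(1,n):
    if st[i,4]>1500:
        P=W[l==i];P=P[np.isfinite(P[:,0])&(P[:,2]<.06)&(P[:,2]>-.01)]
        print(st[i],ce[i],cv2.minAreaRect(P[:,:2].astype(np.float32)))
E
```

```text
large_cap 0.87 [388.4, 144.0, 407.6, 166.8] zmax 0.051 ctr [0.4415 0.317 ] wh [0.033 0.04 ] 70.3
   spot 0.76 [397. 156.] [0.4471 0.3199 0.025 ]
small_cap 0.44 [299.0, 196.4, 310.1, 211.2] zmax 0.032 ctr [0.4107 0.075 ] wh [0.02 0.02] 35.4
   spot 0.6 [303. 202.] [0.4037 0.0792 0.015 ]
   spot 0.5 [316. 227.] [0.4725 0.0573 0.015 ]
   spot 0.49 [280. 216.] [0.4013 0.0174 0.015 ]
heat_sink 0.82 [142.6, 307.8, 169.3, 336.4] zmax 0.032 ctr [ 0.4456 -0.3195] wh [0.04  0.037] 89.2
choke 0.88 [345.5, 180.6, 369.2, 199.0] zmax 0.021 ctr [0.4481 0.198 ] wh [0.043 0.04 ] 36.8
choke 0.43 [388.3, 143.1, 407.2, 166.7] zmax 0.051 ctr [0.4471 0.3076] wh [0.034 0.017] 26.9
   spot 0.74 [358. 190.] [0.4545 0.1936 0.01  ]
flux_bottle 0.95 [256.4, 246.9, 280.8, 279.5] zmax 0.080 ctr [ 0.4869 -0.0739] wh [0.004 0.005] 48.3
   spot 0.58 [267. 256.] [ 0.4782 -0.076   0.045 ]
screw_dish 0.97 [205.2, 272.1, 232.5, 294.8] zmax 0.017 ctr [ 0.4526 -0.1764] wh [0.053 0.046] 12.9
   spot 0.92 [216. 288.] [ 0.4528 -0.1879  0.009 ]
large 0.71 [242.3, 361.9] [ 0.6096 -0.2384  0.003 ]
small 0.74 [432.1, 232.6] [0.6363 0.2416 0.003 ]
small 0.43 [314.7, 225.0] [0.4603 0.0637 0.003 ]
sink 0.59 [303.2, 309.8] [ 0.5998 -0.0837  0.003 ]
sink 0.33 [241.6, 361.7] [ 0.6084 -0.2392  0.003 ]
choke 0.82 [364.4, 264.3] [0.6011 0.0784 0.003 ]
[ 325  196  167  119 8073] [405.2744 250.7286] ((0.638178825378418, 0.1728394329547882), (0.32905447483062744, 0.18244832754135132), 87.23509979248047)
[ 262  268  101   97 4168] [309.8469 310.5902] ((0.6219277381896973, -0.07412996143102646), (0.14621758460998535, 0.1531473696231842), 85.92046356201172)
[ 196  320  105  107 5300] [247.3428 369.3264] ((0.6325070858001709, -0.23850546777248383), (0.13798841834068298, 0.15790687501430511), 86.24077606201172)
[ 246  385  172   95 4118] [341.2887 443.7003] ((0.8544406294822693, -0.22737543284893036), (0.255182683467865, 0.1502808928489685), 86.61329650878906)
```

```bash
cat >> h.py <<'E'
def down(psi): a=np.radians(psi)/2; return [0,np.cos(a),np.sin(a),0]
def wcloud(c):
    v,u=np.mgrid[:480,:640]; x,y=(u-c['cx'])/c['fx'],(v-c['cy'])/c['fy']; t=np.hypot(x,y)+1e-9
    k=np.where(t<1.4,np.tan(np.minimum(t,1.4))/t,np.nan); z=c['range_z']
    w=np.stack([x*k*z,y*k*z,z],-1)@rot(c['rotation']).T+c['xyz']; w[z==0]=np.nan; return w
E
python3 - <<'E'
from rig import r
from h import *
import pickle
np.set_printoptions(precision=4,suppress=True)
for i,y in enumerate([-.2,.16]):
    r.move_to([.5,y,.42],down(0)); c=r.read_camera('wrist'); W=wcloud(c)
    cv2.imwrite(f'pics/w{i}.png',c['image'][:,:,::-1])
    print(r.get_obs()['clock'],r.get_obs()['q'],c['xyz'],rot(c['rotation'])[:,2],c['fx'])
    D={}
    for n in ['large_cap','small_cap','heat_sink','choke']: D[n]=r.silhouettes(n+'_center',c)
    pickle.dump((c,W,D),open(f'w{i}.pkl','wb'))
    for n in D:
        for d in D[n]:
            P=W[d['region']];P=P[np.isfinite(P[:,0])]
            if len(P)<10: continue
            h=dict(large_cap=.05,small_cap=.03,heat_sink=.03,choke=.02)[n]
            T=P[abs(P[:,2]-h)<.005]
            if len(T)<10: T=P
            print(n,round(d['p'],2),np.round(d['extent']),'z %.3f'%np.percentile(P[:,2],95),cv2.minAreaRect(T[:,:2].astype(np.float32)),np.median(c['image'][d['region']],0))
E
```

```text
2.9083 [ 0.2658  0.3389  0.0418  2.0154 -0.0189  0.7873 -1.2542] [ 0.5796 -0.2027  0.3897] [-0.3089  0.0003 -0.9511] 371.64829954431775
small_cap 0.97 [ 93. 223. 119. 245.] z 0.031 ((0.46935731172561646, 0.058696337044239044), (0.02081470377743244, 0.021198473870754242), 89.96507263183594) [23. 43. 42.]
small_cap 0.83 [ 90. 266. 114. 288.] z 0.031 ((0.41085511445999146, 0.07438762485980988), (0.020207839086651802, 0.02084832265973091), 5.764294147491455) [75. 59. 96.]
small_cap 0.74 [128. 276. 154. 300.] z 0.031 ((0.4004077613353729, 0.017546508461236954), (0.020974257960915565, 0.02134929783642292), 72.4506607055664) [ 84.5  66.  102.5]
heat_sink 0.67 [414. 231. 455. 279.] z 0.031 ((0.44200757145881653, -0.3198258876800537), (0.041013650596141815, 0.04551101103425026), 87.79843139648438) [155. 163. 158.]
choke 0.83 [ 21. 237.  48. 265.] z 0.021 ((0.4496419131755829, 0.19611544907093048), (0.04251719266176224, 0.04210849478840828), 18.441892623901367) [139.  96.  70.]
4.5083 [-0.3461  0.3223 -0.0588  2.0404  0.0278  0.7799 -1.9956] [0.5802 0.1568 0.3896] [-0.309   0.0002 -0.9511] 371
[... 325 characters left out ...]
650818) [67. 53. 89.]
small_cap 0.78 [406. 222. 431. 247.] z 0.031 ((0.46976563334465027, 0.05917668715119362), (0.01946200616657734, 0.02101786993443966), 25.482620239257812) [28.  47.5 41. ]
small_cap 0.62 [431. 274. 458. 302.] z 0.031 ((0.40112781524658203, 0.019358672201633453), (0.019539987668395042, 0.020689422264695168), 5.278459548950195) [ 85.  61. 106.]
heat_sink 0.64 [636. 236. 640. 265.] z 0.015 ((0.4401574730873108, -0.2999303936958313), (0.004818086512386799, 0.03977523371577263), 89.28022003173828) [128. 136. 132.]
choke 0.65 [266. 231. 307. 270.] z 0.021 ((0.4494473934173584, 0.19741420447826385), (0.043208226561546326, 0.04052237048745155), 64.9456558227539) [176. 118.  86.]
```

View pics/w0.png

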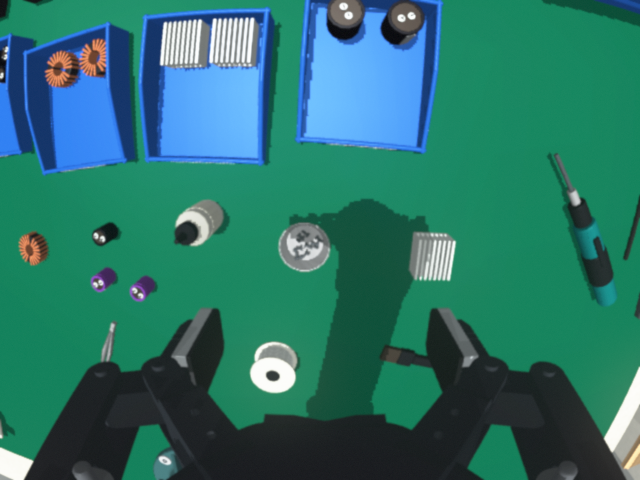

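View pics/w1.png

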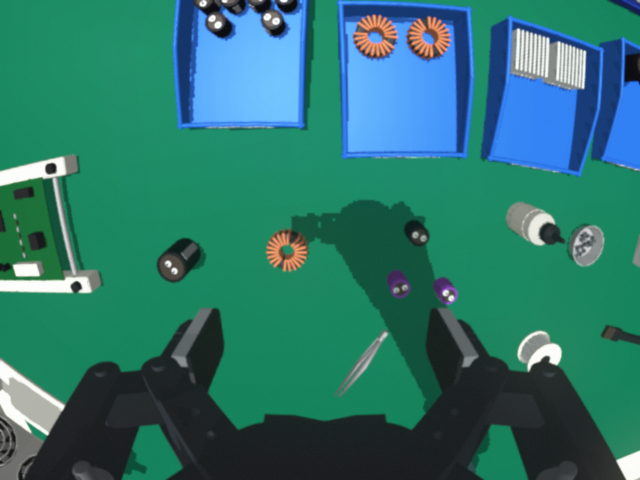

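Close-ups: black cap (105,234)/(417,233) distinct from the purple ones; loose choke (288,250), large cap (180,260), heat sink (432,256), fins along x. Bins face the robot. Both views agree to ~2 mm. Now the bins.

```bash
python3 - <<'E'
from h import *
import pickle
np.set_printoptions(precision=4,suppress=True)
app=dict(large=(.61,-.238,0),sink=(.6,-.084,0),choke=(.601,.078,1),small=(.636,.242,1))
im={}
for b,(x,y,i) in app.items():
    c,W,D=pickle.load(open(f'w{i}.pkl','rb')); I=c['image'].astype(int)
    m=(I[...,2]>90)&(I[...,2]>I[...,1]*1.3)&(I[...,0]<110)&np.isfinite(W[...,0])
    l=cv2.connectedComponents(cv2.morphologyEx(m.astype(np.uint8),cv2.MORPH_OPEN,np.ones((2,2))))[1]
    k=(abs(W[...,0]-x)<.03)&(abs(W[...,1]-y)<.03)&(l>0)
    P=W[(l==np.bincount(l[k]).argmax())&m]; P=P[(P[:,2]<.055)&(P[:,2]>-.003)]
    A=P[P[:,2]>.014]
    (cx,cy),(w,h),a=cv2.minAreaRect(A[:,:2].astype(np.float32))
    a=a-90 if a>45 else a   # yaw in (-45,45]
    t=np.radians(a); ex=np.array([np.cos(t),np.sin(t)]); ey=np.array([-ex[1],ex[0]])
    s,q=A[:,:2]@ex,A[:,:2]@ey
    lo=np.percentile(s,.5); y0,y1=np.percentile(q,[.5,99.5])
    F=P[P[:,2]<.007]; fs,fq=F[:,:2]@ex,F[:,:2]@ey
    bay=ex*(lo+.051)+ey*(y0+y1)/2
    bay2=ex*(np.percentile(fs,1)+.048)+ey*np.mean(np.percentile(fq,[1,99]))
    print(b,'yaw %.1f'%a,'w',y1-y0,'s',lo,s.max()-lo,'floor w',np.ptp(np.percentile(fq,[1,99])),'bay',bay,bay2,'floorz',np.median(F[:,2]))
E
```

```text
large yaw -4.3 w 0.126379249892747 s 0.5758511174127686 0.15250757569026152 floor w 0.1192077363074544 bay [ 0.6103 -0.2427] [ 0.6125 -0.2427] floorz 0.0033621829834727945
sink yaw -4.1 w 0.1263081511923102 s 0.5509090181728173 0.15116277959878588 floor w 0.11898616664331599 bay [ 0.5976 -0.0823] [ 0.5989 -0.0808] floorz 0.003458233069433325
choke yaw 2.2 w 0.12695078546662047 s 0.553143422332889 0.15211253705925687 floor w 0.11601422533249371 bay [0.6016 0.0771] [0.6032 0.075 ] floorz 0.0033561960699722837
small yaw -3.3 w 0.12674395297102342 s 0.5660586449733376 0.13806731667156158 floor w 0.11516824188645866 bay [0.6316 0.2386] [0.6345 0.242 ] floorz 0.00346328544252536
```

```bash
cat >> h.py <<'E'
BAY=dict(large=(.6114,-.2427,-4.2),sink=(.598,-.0816,-4.1),choke=(.6024,.076,2.2),small=(.633,.2403,-3.3))
def pick(r,xy,psi,z,f=30):
    r.move_to([*xy,.32],down(psi)); r.servo_line([*xy,z],v=.2)
    r.close(f_grip=f); o=r.get_obs(); print('grip w %.4f f %s t %.1f'%(o['gripper_width'],np.round(o['finger_force'],1),o['clock']))
    r.servo_line([*xy,.33],v=.25); o=r.get_obs(); print('lifted w %.4f'%o['gripper_width'])
def place(r,b,z,dpsi,sx=0,sy=0):
    x,y,a=BAY[b]; t=np.radians(a); x,y=x+sx*np.cos(t)-sy*np.sin(t),y+sx*np.sin(t)+sy*np.cos(t)
    cand=[]
    q0=np.array(r.get_obs()['q'])
    for s in (dpsi,-dpsi,dpsi-180,180-dpsi):
        q=r.inverse_kinematics([x,y,.33],down(a+s))
        if q is not None: cand.append((np.abs(np.array(q)-q0).max(),s))
    s=min(cand)[1]; print('dpsi',s)
    r.move_to([x,y,.33],down(a+s)); r.servo_line([x,y,z+.018],v=.2)
    hit=r.servo_line([x,y,z-.004],v=.02,until_force=4); print('touch',hit,'dz %.4f'%(r.get_obs()['position'][2]-z))
    r.dwell(.2); r.let_go(); r.dwell(.2); r.servo_line([x,y,.33],v=.2); print('t %.1f'%r.get_obs()['clock'])
E
python3 - <<'E'
from rig import r
from h import *
pick(r,(.4429,.3171),0,.195); place(r,'large',.198,35,-.005)
c=r.read_camera('wrist'); cv2.imwrite('pics/p1.png',c['image'][:,:,::-1])
E
```

```text
grip w 0.0341 f 29.4 t 6.8
lifted w 0.0342
dpsi -35
touch True dz 0.0009
t 12.9
```

View pics/p1.png

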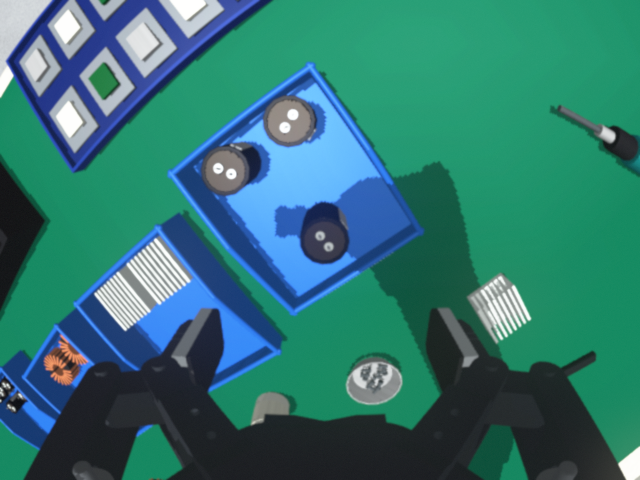

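The large cap stands upright at (324,240) in its bin, ahead of the two stock caps. Next is the small cap, with a look just after the lift to confirm I took the black one.

```bash
python3 - <<'E'
from rig import r
from h import *
pick(r,(.4696,.0589),0,.182,25)
c=r.read_camera('wrist'); a=c['image']
place(r,'small',.185,32,-.005)
b=r.read_camera('wrist')['image']; cv2.imwrite('pics/p2.png',cv2.resize(np.hstack([a,b]),(800,300))[:,:,::-1])
E
```

```text
grip w 0.0214 f 24.4 t 15.6
lifted w 0.0211
dpsi 32
touch True dz 0.0006
t 20.9
```

View pics/p2.png

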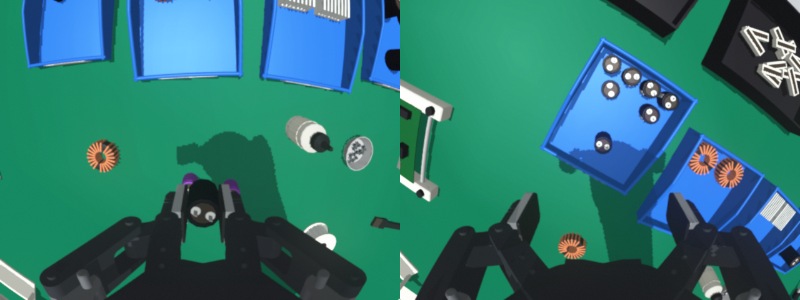

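Left: the black cap is in the fingers and both purple ones still stand behind. Right: it is upright at (603,143) in the small-cap bin. Now the heat sink and the choke.

```bash
python3 - <<'E'
from rig import r
from h import *
pick(r,(.442,-.3198),-2,.178,30)
place(r,'sink',.181,33,-.001)
a=r.read_camera('wrist')['image']
pick(r,(.4495,.1968),0,.175,30)
place(r,'choke',.178,33,-.001)
b=r.read_camera('wrist')['image']; cv2.imwrite('pics/p3.png',cv2.resize(np.hstack([a,b]),(800,300))[:,:,::-1])
r.move_to([.45,0.1,.42],down(0))
c=r.read_camera('scene'); cv2.imwrite('pics/s3.png',c['image'][:,:,::-1])
E
```

```text
grip w 0.0394 f 31.7 t 24.4
lifted w 0.0395
dpsi 33
touch True dz 0.0009
t 29.7
grip w 0.0428 f 29.6 t 32.3
lifted w 0.0426
dpsi -33
touch True dz 0.0011
t 37.3
```

View pics/p3.png

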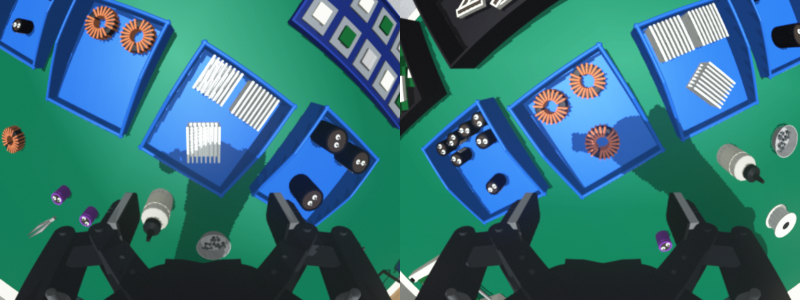

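View pics/s3.png

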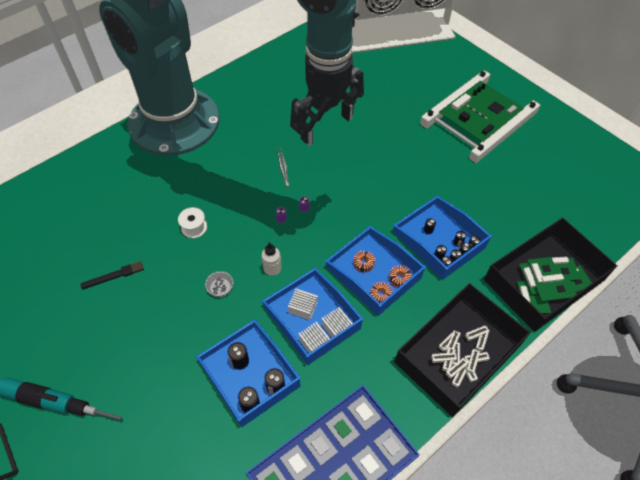

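All four stand in their own bins: (237,352), (303,303), (364,261) and (430,226). The bottle (271,260), dish (219,285) and purple caps have not moved.

```bash
python3 -c "
from rig import r
print(r.sign_off())"
```

```text
the job is handed in; nothing more can be done
None
```

The large capacitor, small capacitor, heat sink and choke are each set down upright beside the stock in their own bins, the flux bottle, screw dish and purple caps were left where they stood, and the job is handed in at about 39 s on the robot's clock.

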